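# Tap a jammed bottle to free the grinding balls into a tray

### The job

Three white ceramic grinding balls have jammed in the neck of the clear bottle that is clamped tilted, mouth down, on the retort stand. Put the steel tray flat on the bench under the bottle's mouth, then tap the side of the bottle with light, brisk taps until all three balls have run out into the tray. Do not poke at the balls or shove the bottle far aside, let no ball fall on the bench, and leave the other things on the bench alone.

Things in the scene. Friction and masses are not known exactly. Their poses are not given: they have to be found in the camera images.
- stand: Retort stand, fixed: dark steel base plate 200 by 90 by 16 mm high, a 12 mm steel rod 440 mm tall near one end. Origin on the bench under the plate, which reaches from -95 to +105 mm in its x and 45 mm either way in its y. z up. The rod stands at x = +80 mm, the bottle's axis at x = -70 mm; the bottle's bare side faces -x and it pours towards -y.
- bottle: Clear plastic bottle in the rod's clamp, tilted 48 degrees mouth down towards the stand's -y. Round body 90 mm across, 128 mm long; conical shoulder 32 mm; neck 32 mm long, 48 mm outside, 40 mm inside. Origin: outside centre of its base (the high end); own z runs to the mouth. Jaws hold its +x half at mid-length; the -x half is bare. Highest edge 282 mm above the bench.
- mouth (a point): Centre of the open end of the bottle's neck, about 109 mm above the bench (lowest edge of the neck 93 mm). Balls leaving it fly on towards the stand's -y and land some 25 to 60 mm beyond this point.
- tap_side (a point): Point on the bottle's bare side, facing the stand's -x, half-way along the body and level with its axis, 204 mm above the bench: a place to tap towards the stand's +x. Moves with the bottle. The side is round, so 25 mm higher up the surface lies about 3 mm further in. Slow pushing hardly moves the balls: meet the bottle at 0.1 to 0.3 m/s; it takes one to five taps.
- rod (a joint): Lean of the springy rod with clamp and bottle, rad, about the stand's y axis at the rod's foot: 0 at rest, positive when the bottle is pushed towards the stand's +x. It springs back (about 2.8 N per mm at the bottle's side) and rings briefly. 0.01 rad moves the bottle's side 2 mm sideways. A tap leans it 0.01 to 0.05; beyond 0.08 (15 mm) the bottle is being shoved aside.
- tray_mid (a point): Loose plain steel tray, open on top, 140 mm (its x) by 170 mm (its y) outside, 45 mm high, wall and floor 5 mm, about 0.3 to 0.6 kg. A grip lug 60 mm wide, 9 mm thick, 14 mm high stands out at the top of each short (+y, -y) end wall; wall and lug together are 14 mm thick, centred 87 mm from the tray's middle. Point: the tray's middle, half-way up (22.5 mm). z up.
- ball1: White ceramic grinding ball 28 mm across, 43 g, origin at its centre. At the start jammed with the other two in the bottle's shoulder, about 142 mm above the bench; free, it lies in the tray with its centre about 19 mm above the bench.
- ball2: As ball1.
- ball3: As ball1.
- amber_bottle: Bystander: closed amber reagent bottle, 90 mm across, 190 mm tall, origin under its base. Leave it alone.
- beaker: Bystander: clear plastic beaker, 84 mm across, 110 mm tall, origin under its base. Leave it alone.
- balance: Bystander: white top-pan balance 200 by 180 mm, 69 mm high, origin under its middle. Leave it alone.
There are look-alikes about, which are no part of the job. Of the things that look like the part that bears tray_mid, the largest one is meant.

How it is judged:
On the way, in this order (a step that is already met when the one before it is completed fails the run):
1. the tray stands flat on the bench with its opening under the bottle's mouth, the balls still in the bottle (x of mouth in the frame of tray_mid between -0.065 and 0.065 m and y of mouth in the frame of tray_mid between -0.085 and 0.085 m and angle between tray_mid's own z axis and vertical below 0.1 rad and height (world z) of tray_mid below 0.03 m and height (world z) of each of ball1, ball2, ball3 above 0.11 m), for 0.2 s.
2. the robot taps the bottle (contact force between any of the fingers, the arm and bottle above 0.5 N).
At the end, for the whole second after the job is handed in: All three balls lie inside the tray (centres within its outline and no higher than about 50 mm over the bench), and the tray stands flat on the bench (within 0.1 rad, not lifted by more than 7 mm) (x of ball1 in the frame of tray_mid between -0.07 and 0.07 m and y of ball1 in the frame of tray_mid between -0.085 and 0.085 m and z of ball1 in the frame of tray_mid between -0.0225 and 0.03 m and x of ball2 in the frame of tray_mid between -0.07 and 0.07 m and y of ball2 in the frame of tray_mid between -0.085 and 0.085 m and z of ball2 in the frame of tray_mid between -0.0225 and 0.03 m and x of ball3 in the frame of tray_mid between -0.07 and 0.07 m and y of ball3 in the frame of tray_mid between -0.085 and 0.085 m and z of ball3 in the frame of tray_mid between -0.0225 and 0.03 m and angle between tray_mid's own z axis and vertical below 0.1 rad and height (world z) of tray_mid below 0.03 m); the robot touches nothing.
It fails at once if a ball lies on the bench (height (world z) of any of ball1, ball2, ball3 below 0.0165 m).
It fails at once if the robot touches a ball (contact force between any of the fingers, the arm and ball1 above 0.3 N or contact force between any of the fingers, the arm and ball2 above 0.3 N or contact force between any of the fingers, the arm and ball3 above 0.3 N).
It fails at once if the bottle is shoved aside: the rod leans more than 0.08 rad, about 15 mm at the bottle (value of joint rod above 0.08 rad or value of joint rod below -0.08 rad).
It fails at once if the amber bottle, the beaker or the balance is moved more than 30 mm or tipped (distance of any of amber_bottle, beaker, balance from where it was at the start of the episode above 0.03 m or angle between any of amber_bottle, beaker, balance's own z axis and vertical above 0.3 rad).
It also fails if it takes over 48 s, if anything falls off the work surface, if the arm or the gripper's body presses on something with over 40 N, if the wrist force passes 120 N, or if a joint passes its speed limit or range.

### The arm

A 7-joint arm with a two-finger parallel gripper is mounted at the origin on the work surface. World frame = base frame: x ahead of the robot, y to its left, z up, the work surface at z = 0. Lengths are in m, angles in rad, forces in N, time in s.
With the tool pointing down it reaches from about 0.425 to 0.875 m from the base axis. Payload 9.9 kg.
Tool frame: the origin (TCP) lies at the very end of the fingers, on their centre line; the grasp point (between the pads) lies 19 mm behind it; x points along the fingers, y is the direction in which the jaws open and shut, and the axes are right-handed (so a half turn about x gives the same grasp; the last joint's range is limited). The gripper opens to 85 mm and grips with 20 to 120 N. Pads are 22 mm wide; open, the fingers measure 114 mm over their backs; the gripper's body (76 mm by 85 mm) begins 54 mm behind the grasp point. The pads swing forward as they close: fully open they stand 13 mm farther back than shut.
Start: joints at [-0.084, 0.576, 0.025, 1.437, -0.015, 1.129, -0.057], TCP at [0.675, 0, 0.231] pointing down, gripper open.
Joint ranges: [-2.76, 2.76], [-0.34, 2.15], [-1.52, 1.57], [0.19, 2.46], [-1.09, 4.23], [0.17, 1.99], [-2.82, 2.82]. Speed limits (rad/s): [2.22, 2.22, 3.01, 3.01, 3.14, 3.14, 3.14].

### API

Orientations are given as a rotation vector (axis times angle).
In Python, from cell import r, snapshot, camera_params gives the robot as it stands. The module is installed in compiled form; this text tells all that it offers.
- The arm moves only by the tool servo_tool, never from a script. Its argument "deltas" is a list of rows, each a list of 3 entries, a list of its own where there are three numbers: the shift along the tool's x, y, z in units of 0.2 m (1.0 is 0.2 m), then the turn, a rotation vector about the tool's x, y, z in units of 180 degrees (1.0 is 180 degrees), then the closure, from 0 (fully open) to 1 (shut). In form: [[[dx, dy, dz], [wx, wy, wz], hand], ...]. A call has 1 to 8 rows; each row is the pose to reach, as a shift and turn from the pose commanded when the call began, along the tool's axes at that moment, turning the shorter way round; what a row does not reach only later rows make up. A row lasts 1/8 s, in which the tool goes at most 62.5 mm and 10.7 degrees, less where a joint would pass 70% of its speed; a pose out of reach is approached as far as the arm can. A call with a number of a shift or a turn outside -1 to 1 is refused whole. A call with a gripper value outside its range is refused whole. The fingers move at their own pace and stop on an object; "grip_force" is the grip in N (left out, the last holds). Time passes only in rows, so rows that repeat a pose let the fingers close. It gives the time, the measured TCP pose, the force and the opening at its end, in the units of the state.
- r.get_state(): the state, without advancing time (a new reading comes with each control period).
- snapshot(name): name is "scene" or "side" or "wrist"; returns the picture (420x560x3 uint8, red, green, blue); there is no depth.
- camera_params(name): a dict with "fx", "fy", "cx", "cy" (pixels), "extrinsics" (4x4, takes a point from world to camera coordinates); the wrist camera has in their place "T_tool_cam" (4x4, takes a point from camera to tool coordinates, whose origin is the TCP and whose axes are the tool frame's). Camera axes: x right, y down, z forward; pixel columns grow to the right and rows downward; lengths in m; the calibration is good to about 2 mm. A picture is of the moment at which its call begins: read the wrist's pose just before it. camera_params takes no time and is no camera call.
- r.job_done(): hands the job in, once; it reports no verdict.
The state is a dict: "t": time; "q": joint angles; "qd": joint speeds; "joint_torque": joint torques, N m; "position": TCP position; "orientation": TCP orientation; "force": force on the tool from outside, world axes, zero at the start; "torque": the same for the moment, N m; "gripper_width": finger opening in m.
Only numpy, scipy, OpenCV 4.12 (cv2) and the standard library are available. Lean on these libraries where they do the work, as an engineer would, in place of code of your own. Each camera call takes 0.05 s, during which the arm holds its last target.

## Working session

There is one attempt and no reset: what is moved stays moved. The work goes in short steps, Python scripts to look and compute and a tool call to move; the robot and the scene stay as the last step left them, time stands still between calls to the robot, and variables do not carry over. Pictures are saved under pics/ and viewed, and the job is handed in when it is done.

Besides the shell and the picture viewer there is one more tool, called by a JSON object that holds its "op" and its "data", one argument or row to a line. servo_tool: Moves the arm, as the interface text tells. Shifts and turns lie within -1 to 1; 1 stands for 0.2 m of shift or 180 degrees of turn. Its arguments: {"type":"object","properties":{"deltas":{"type":"array"},"grip_force":{"type":"number"}},"required":["deltas"]}

```bash
mkdir -p pics; python3 - <<'E'
from cell import r,snapshot,camera_params
import cv2,numpy as np
np.set_printoptions(precision=4,suppress=True)
s=r.get_state();print({k:np.round(v,4) for k,v in s.items()})
for n in("scene","side","wrist"):
    im=snapshot(n);cv2.imwrite(f"pics/{n}0.png",im[:,:,::-1]);print(n,camera_params(n))
E
```

```text
{'t': np.float64(0.0), 'q': array([-0.0838,  0.5765,  0.0248,  1.4379, -0.015 ,  1.129 , -0.0565]), 'qd': array([0.0004, 0.0008, 0.0015, 0.0007, 0.0011, 0.0003, 0.0002]), 'joint_torque': array([  0.0011, -76.5754,   2.2516, -28.5966,   0.0155,   0.0125,
         0.0001]), 'position': array([0.6745, 0.    , 0.2304]), 'orientation': array([ 1.2083,  1.2104, -1.2104]), 'force': array([-0.4119,  0.0855, -1.2996]), 'torque': array([ 0.0168, -0.0137,  0.057 ]), 'gripper_width': np.float64(0.0854)}
scene {'fx': 519.388177227717, 'fy': 519.388177227717, 'cx': 281.745059171004, 'cy': 199.14076145475713, 'extrinsics': array([[ 0.7561,  0.6544, -0.0043, -0.3693],
       [ 0.4555, -0.5308, -0.7147, -0.1206],
       [-0.47  ,  0.5384, -0.6994,  1.9007],
       [ 0.    ,  0.    ,  0.    ,  1.    ]])}
side {'fx': 515.7088625963323, 'fy': 515.7088625963323, 'cx': 278.13852812957185, 'cy': 200.5928476305373, 'extrinsics': array([[-0.9893, -0.1446,  0.0188,  0.481 ],
       [-0.0983,  0.5657, -0.8187,  0.1811],
       [ 0.1077, -0.8118, -0.5739,  1.4855],
       [ 0.    ,  0.    ,  0.    ,  1.    ]])}
wrist {'fx': 341.1630603997064, 'fy': 341.1630603997064, 'cx': 278.48433543629693, 'cy': 202.89709780436326, 'T_tool_cam': array([[-0.0004, -0.3038,  0.9527, -0.1429],
       [ 1.    , -0.0011,  0.    , -0.0003],
       [ 0.0011,  0.9527,  0.3038, -0.0786],
       [ 0.    ,  0.    ,  0.    ,  1.    ]])}
```

View pics/scene0.png

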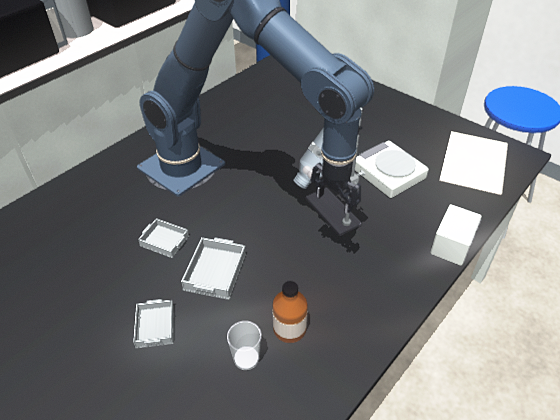

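View pics/side0.png

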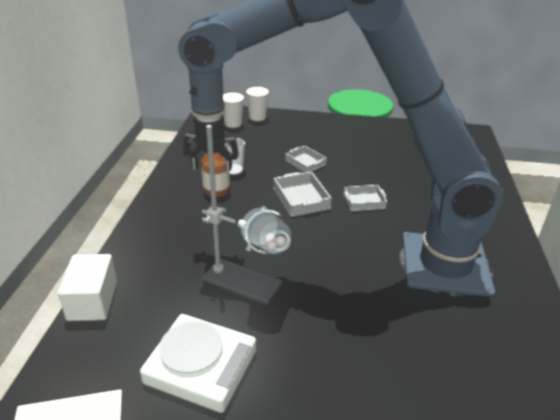

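View pics/wrist0.png

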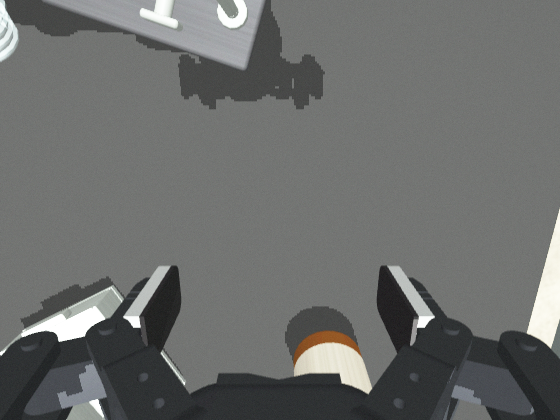

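```bash
python3 - <<'E'
import cv2
a=cv2.imread("pics/side0.png");cv2.imwrite("pics/side0z.png",cv2.resize(a[110:310,170:400],None,fx=3.4,fy=3,interpolation=cv2.INTER_CUBIC))
a=cv2.imread("pics/scene0.png");cv2.imwrite("pics/scene0z.png",cv2.resize(a[120:380,120:380],None,fx=2.3,fy=2.3,interpolation=cv2.INTER_CUBIC))
E
```

```text
(no output)
```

View pics/side0z.png

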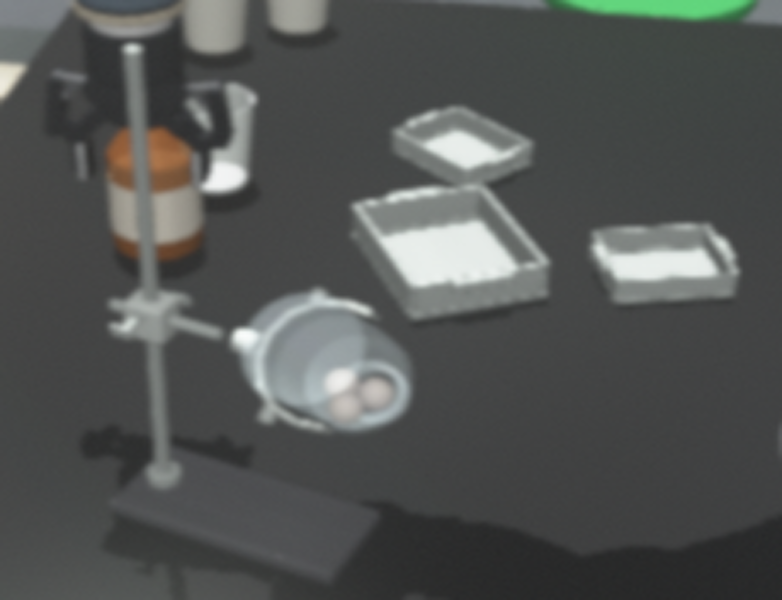

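View pics/scene0z.png

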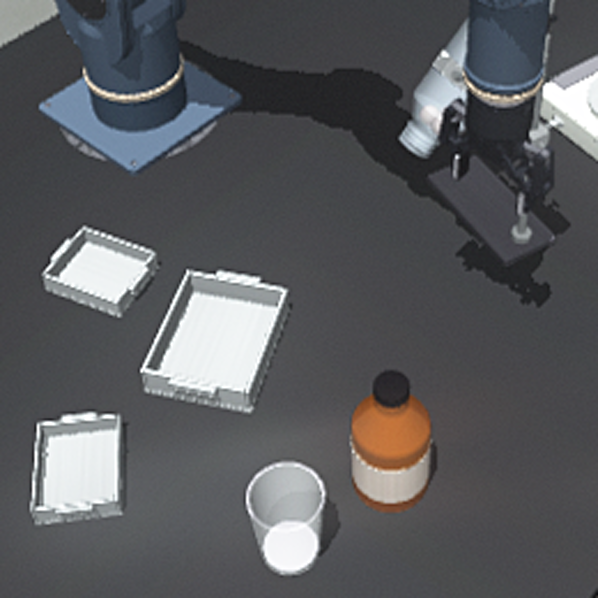

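```bash
cat > h.py <<'E'
import numpy as np,cv2
from cell import camera_params
np.set_printoptions(precision=4,suppress=True)
def ray(n,u,v,z,T=None):
    p=camera_params(n);E=p["extrinsics"];R=E[:3,:3];c=-R.T@E[:3,3]
    d=R.T@np.array([(u-p["cx"])/p["fx"],(v-p["cy"])/p["fy"],1]);return c+d*(z-c[2])/d[2]
def proj(n,P):
    p=camera_params(n);q=p["extrinsics"][:3,:3]@np.array(P)+p["extrinsics"][:3,3];return np.array([p["fx"]*q[0]/q[2]+p["cx"],p["fy"]*q[1]/q[2]+p["cy"]])
E
python3 - <<'E'
import cv2
a=cv2.imread("pics/scene0.png");cv2.imwrite("pics/trayz.png",cv2.resize(a[225:310,170:260],None,fx=7,fy=7,interpolation=cv2.INTER_CUBIC))
cv2.imwrite("pics/platez.png",cv2.resize(a[140:245,285:375],None,fx=5.6,fy=5.6,interpolation=cv2.INTER_CUBIC))
a=cv2.imread("pics/side0.png");cv2.imwrite("pics/strayz.png",cv2.resize(a[165:220,265:340],None,fx=8,fy=8,interpolation=cv2.INTER_CUBIC))
cv2.imwrite("pics/splatez.png",cv2.resize(a[250:310,195:290],None,fx=8,fy=8,interpolation=cv2.INTER_CUBIC))
E
```

```text
(no output)
```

View pics/trayz.png

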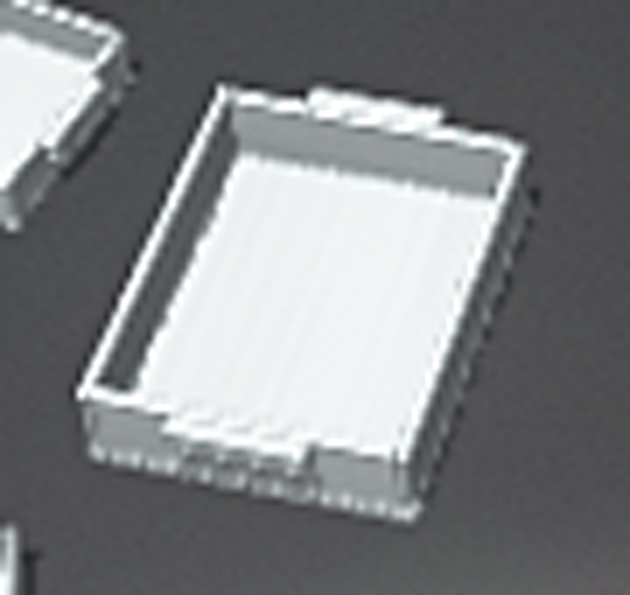

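View pics/platez.png

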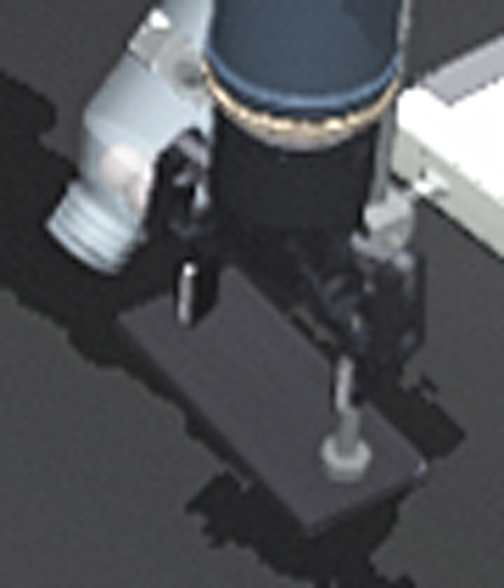

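View pics/strayz.png

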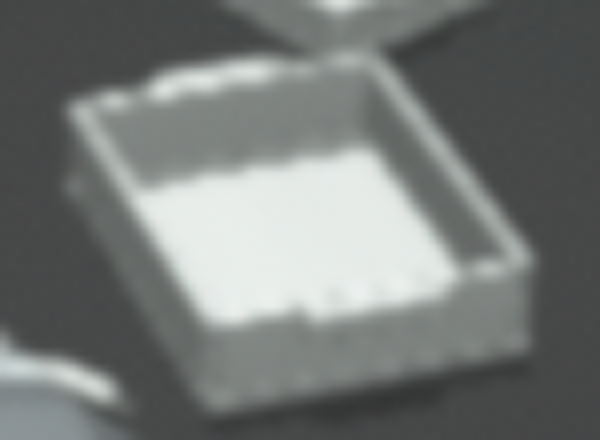

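View pics/splatez.png

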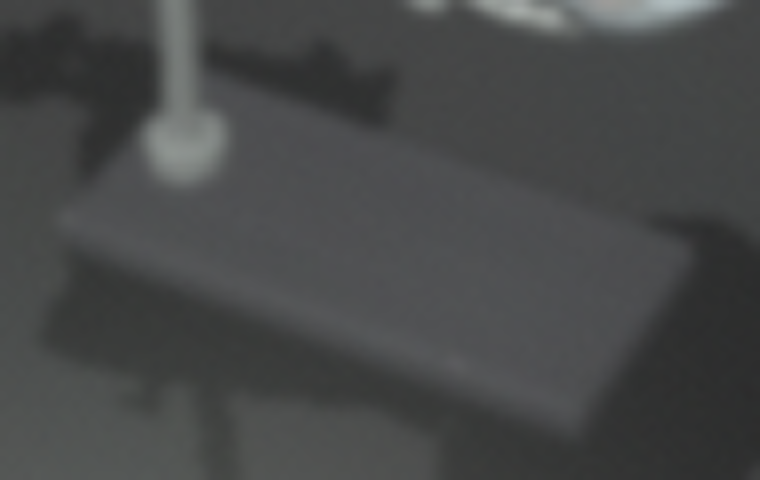

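```bash
python3 - <<'E'
from h import *
def S(n,pts,f,o,z):
    P=np.array([ray(n,a/f+o[0]-.5+.5/f,b/f+o[1]-.5+.5/f,z)[:2] for a,b in pts]);
    print(n,P.tolist() and P, "sides",np.linalg.norm(P-np.roll(P,-1,0),axis=1),"mid",P.mean(0));return P
def edges(P):
    for i in range(len(P)):
        d=P[(i+1)%len(P)]-P[i];print("  ang",np.degrees(np.arctan2(d[1],d[0])))
edges(S("scene",[(222,90),(524,145),(410,455),(82,392)],7,(170,225),.045))
edges(S("side",[(72,105),(372,55),(530,262),(205,325)],8,(265,165),.045))
edges(S("side",[(60,220),(205,72),(692,250),(580,425)],8,(195,250),.016))
edges(S("scene",[(122,320),(312,530),(425,468)],5.6,(285,140),.016))
S("side",[(183,165)],8,(195,250),.02);S("scene",[(347,460)],5.6,(285,140),.02)
E
```

```text
scene [[ 0.346  -0.2121]
 [ 0.4682 -0.1486]
 [ 0.5463 -0.2957]
 [ 0.4232 -0.3606]] sides [0.1377 0.1665 0.1391 0.1674] mid [ 0.4459 -0.2543]
  ang 27.41749337795315
  ang -62.047618160407616
  ang -152.19013474143568
  ang 117.470061138077
side [[ 0.5465 -0.2983]
 [ 0.4238 -0.3611]
 [ 0.3458 -0.2137]
 [ 0.4702 -0.1476]] sides [0.1378 0.1668 0.1408 0.1689] mid [ 0.4466 -0.2552]
  ang -152.88890748033447
  ang 117.8677342932523
  ang 27.984120184397813
  ang -63.13648398240163
side [[0.6678 0.1854]
 [0.6372 0.104 ]
 [0.4545 0.1647]
 [0.4788 0.2499]] sides [0.087  0.1926 0.0886 0.1998] mid [0.5596 0.176 ]
  ang -110.59301139786763
  ang 161.62928378270482
  ang 74.10471518993648
  ang -18.83034126137358
scene [[0.4596 0.161 ]
 [0.6476 0.0984]
 [0.6686 0.1792]] sides [0.1981 0.0835 0.2098] mid [0.5919 0.1462]
  ang -18.401598816010374
  ang 75.46270728788284
  ang -175.00113311062105
side [[0.6321 0.1563]] sides [0.] mid [0.6321 0.1563]
scene [[0.6328 0.1519]] sides [0.] mid [0.6328 0.1519]
```

```bash
python3 - <<'E'
from h import *
o=np.array([.557,.177]);a=np.radians(-18.4);ex=np.array([np.cos(a),np.sin(a)]);ey=np.array([-ex[1],ex[0]])
for n,u,v in(("scene",300.8,182),("side",281,241.7)):
    P=ray(n,u,v,.109)[:2];print(P,(P-o)@ex,(P-o)@ey)
for nm,x,y,z in(("mouth",-.07,-.086,.109),("tap",-.115,0,.204),("axismid",-.07,0,.204),("base",-.07,.043,.2517),("rodtop",.08,0,.44),("land",-.07,-.13,0)):
    P=np.r_[o+x*ex+y*ey,z];print(nm,P,proj("scene",P),proj("side",P))
E
```

```text
[0.4613 0.126 ] -0.0747326308422857 -0.07860871190702075
[0.464  0.1129] -0.0679750496712145 -0.09016785383557845
mouth [0.4634 0.1175 0.109 ] [299.6396 183.6529] [280.9836 242.8084]
tap [0.4479 0.2133 0.204 ] [315.5109 144.2653] [282.6673 238.2108]
axismid [0.4906 0.1991 0.204 ] [323.3879 151.9102] [266.1563 232.7217]
base [0.5042 0.2399 0.2517] [335.655  135.4682] [257.6509 226.8682]
rodtop [0.6329 0.1517 0.44  ] [359.6945 113.3991] [208.6255 132.5141]
land [0.4495 0.0757 0.    ] [287.8005 212.3317] [287.0083 263.5478]
```

{"op": "servo_tool", "data": {
  "deltas": [
    [[0,-0.94,1.0],[0.346,0,0],0],
    [[0,-0.94,1.0],[0.346,0,0],0],
    [[0,-0.94,1.0],[0.346,0,0],0],
    [[0,-0.94,1.0],[0.346,0,0],0],
    [[0,-0.94,1.0],[0.346,0,0],0],
    [[0,-0.94,1.0],[0.346,0,0],0],
    [[0,-0.94,1.0],[0.346,0,0],0]
  ],
  "grip_force": 100
}}

```text
t: 1.02
position: [0.4869, -0.1999, 0.2313]
orientation: [1.951, 0.482, -1.951]
force: [-0.1, 0.6, 0.0]
gripper_width: 0.0852
```

```bash
cat >> h.py <<'E'
from scipy.spatial.transform import Rotation as Rn
from cell import r
def delta(P,yaw):
    s=r.get_state();R=Rn.from_rotvec(s["orientation"])
    a=np.radians(yaw);T=Rn.from_matrix(np.array([[0,np.cos(a),np.sin(a)],[0,np.sin(a),-np.cos(a)],[-1,0,0]]))
    print("shift",R.inv().apply(np.array(P)-s["position"])/.2,"turn",(R.inv()*T).as_rotvec()/np.pi,"pos",s["position"],"f",s["force"],"w",s["gripper_width"],"t",s["t"])
E
python3 - <<'E'
from h import *
delta([.4865,-.332,.11],-62.3)
from cell import snapshot
im=snapshot("wrist");cv2.imwrite("pics/w1.png",im[:,:,::-1])
E
```

```text
shift [0.6063 0.5835 0.3091] turn [0.0003 0.     0.    ] pos [ 0.4869 -0.1999  0.2313] f [-0.0695  0.6047  0.0345] w 0.08520453445605207 t 1.025
```

View pics/w1.png

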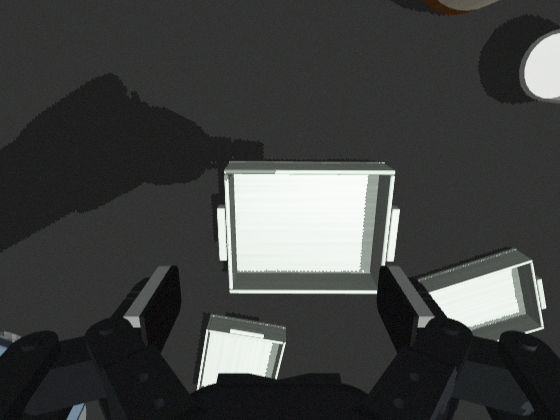

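{"op": "servo_tool", "data": {
  "deltas": [
    [[0.3,0.58,0.31],[0,0,0],0.4],
    [[0.6,0.58,0.31],[0,0,0],0.4],
    [[0.6,0.58,0.31],[0,0,0],0.4],
    [[0.6,0.58,0.31],[0,0,0],0.4],
    [[0.6,0.58,0.31],[0,0,0],0.4]
  ]
}}

```text
t: 1.7
position: [0.4866, -0.3308, 0.1115]
orientation: [1.95, 0.484, -1.95]
force: [0.4, 0.4, 1.1]
gripper_width: 0.0512
```

```bash
python3 - <<'E'
from h import *
delta([.4865,-.332,.02],-62.3)
from cell import snapshot
im=snapshot("wrist");cv2.imwrite("pics/w2.png",im[:,:,::-1])
E
```

```text
shift [0.4572 0.0055 0.0033] turn [ 0.0009 -0.0001  0.0002] pos [ 0.4866 -0.3308  0.1115] f [0.3782 0.4168 1.0905] w 0.05123271483703082 t 1.7
```

View pics/w2.png

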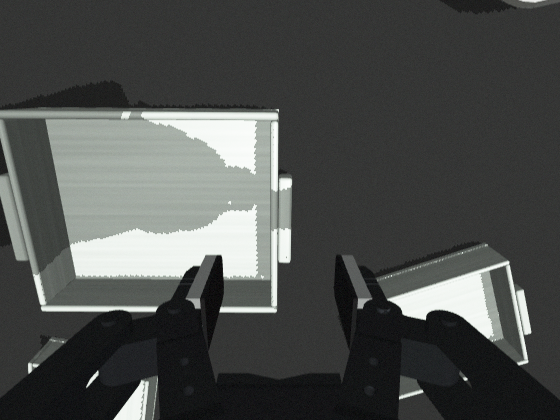

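{"op": "servo_tool", "data": {
  "deltas": [
    [[0.2,0.005,0],[0,0,0],0.4],
    [[0.4,0.005,0],[0,0,0],0.4],
    [[0.457,0.005,0],[0,0,0],0.4],
    [[0.457,0.005,0],[0,0,0],0.95],
    [[0.457,0.005,0],[0,0,0],0.95],
    [[0.457,0.005,0],[0,0,0],0.95],
    [[0.457,0.005,0],[0,0,0],0.95],
    [[0.457,0.005,0],[0,0,0],0.95]
  ]
}}

```text
t: 2.75
position: [0.4875, -0.3326, 0.0219]
orientation: [1.953, 0.48, -1.948]
force: [-0.4, 1.7, 6.3]
gripper_width: 0.012
```

```bash
python3 - <<'E'
from h import *
delta([.5336,.053,.032],-18.4)
from cell import snapshot
im=snapshot("wrist");cv2.imwrite("pics/w3.png",im[:,:,::-1])
E
```

```text
shift [-0.0514 -1.5996 -1.1011] turn [-0.2438 -0.0003 -0.0008] pos [ 0.4875 -0.3326  0.0219] f [-0.4     1.742   6.2552] w 0.011958378143353795 t 2.75
```

View pics/w3.png

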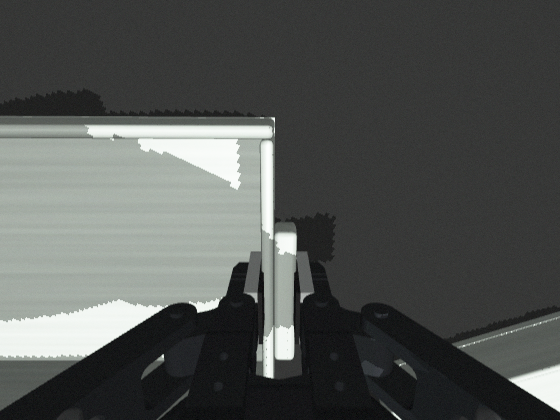

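{"op": "servo_tool", "data": {
  "deltas": [
    [[-0.06,0,0],[0,0,0],0.95],
    [[-0.06,-0.08,-0.04],[0,0,0],0.95],
    [[-0.06,-0.22,-0.12],[0,0,0],0.95],
    [[-0.06,-0.38,-0.2],[0,0,0],0.95],
    [[-0.06,-0.54,-0.28],[0,0,0],0.95],
    [[-0.06,-0.7,-0.37],[0,0,0],0.95],
    [[-0.06,-0.84,-0.44],[0,0,0],0.95]
  ]
}}

```text
t: 3.68
position: [0.486, -0.1399, 0.0321]
orientation: [1.951, 0.484, -1.95]
force: [0.5, -0.1, -4.4]
gripper_width: 0.0119
```

```bash
python3 - <<'E'
from h import *
delta([.5336,.053,.032],-18.4)
from cell import snapshot
im=np.hstack([snapshot("side"),snapshot("wrist")]);cv2.imwrite("pics/w4.png",cv2.resize(im[:,:,::-1],(800,300)))
E
```

```text
shift [ 0.0011 -0.7421 -0.6606] turn [-0.2432 -0.0002  0.0002] pos [ 0.486  -0.1399  0.0321] f [ 0.461  -0.0647 -4.4193] w 0.011892964104903161 t 3.675
```

View pics/w4.png

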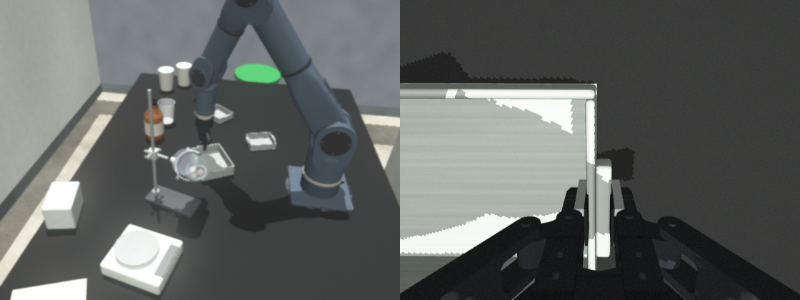

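{"op": "servo_tool", "data": {
  "deltas": [
    [[0,-0.06,-0.06],[-0.04,0,0],0.95],
    [[0,-0.17,-0.15],[-0.09,0,0],0.95],
    [[0,-0.28,-0.25],[-0.14,0,0],0.95],
    [[0,-0.39,-0.35],[-0.19,0,0],0.95],
    [[0,-0.5,-0.45],[-0.243,0,0],0.95],
    [[0,-0.6,-0.54],[-0.243,0,0],0.95],
    [[0,-0.68,-0.61],[-0.243,0,0],0.95],
    [[0,-0.742,-0.66],[-0.243,0,0],0.95]
  ]
}}

```text
t: 4.78
position: [0.534, 0.0513, 0.032]
orientation: [1.443, 1.039, -1.443]
force: [-0.0, 0.4, -3.7]
gripper_width: 0.012
```

```bash
python3 - <<'E'
from h import *
delta([.5336,.053,.022],-18.4)
from cell import snapshot
a=snapshot("side");b=snapshot("scene")
im=np.hstack([cv2.resize(a[130:330,160:360],(400,400)),cv2.resize(b[120:320,220:420],(400,400))]);cv2.imwrite("pics/w5.png",im[:,:,::-1])
E
```

```text
shift [ 0.0502 -0.0045 -0.0074] turn [-0.0005 -0.0001  0.    ] pos [0.534  0.0513 0.032 ] f [-0.0472  0.3881 -3.6804] w 0.011978659258332318 t 4.775
```

View pics/w5.png

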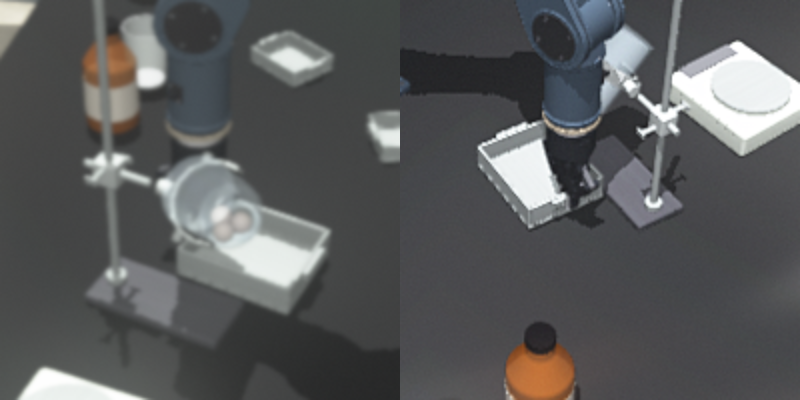

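Tray hangs level under the mouth, parallel to the stand plate. Lower, release, rise.

{"op": "servo_tool", "data": {
  "deltas": [
    [[0.03,0,-0.005],[0,0,0],0.95],
    [[0.055,0,-0.005],[0,0,0],0.95],
    [[0.055,0,-0.005],[0,0,0],0.7],
    [[0.055,0,-0.005],[0,0,0],0.6],
    [[0.055,0,-0.005],[0,0,0],0.6],
    [[-0.1,0,-0.005],[0,0,0],0.6],
    [[-0.35,0,-0.005],[0,0,0],0.5],
    [[-0.6,0,-0.005],[0,0,0],0.5]
  ]
}}

```text
t: 5.88
position: [0.5341, 0.0507, 0.153]
orientation: [1.443, 1.039, -1.444]
force: [1.3, 0.4, 0.4]
gripper_width: 0.0429
```

```bash
python3 - <<'E'
from h import *
delta([.367,.240,.35],-18.4)
from cell import snapshot
a=snapshot("side");b=snapshot("scene")
im=np.hstack([cv2.resize(a[130:330,160:360],(400,400)),cv2.resize(b[120:320,220:420],(400,400))]);cv2.imwrite("pics/w6.png",im[:,:,::-1])
cv2.imwrite("pics/side6.png",a[:,:,::-1]);cv2.imwrite("pics/scene6.png",b[:,:,::-1])
cv2.imwrite("pics/w6b.png",snapshot("wrist")[:,:,::-1])
E
```

```text
shift [-0.9843 -1.0939 -0.6307] turn [-0.0009  0.0002  0.0002] pos [0.5341 0.0507 0.153 ] f [1.32   0.4276 0.4108] w 0.042869320706947954 t 5.875
```

View pics/w6.png

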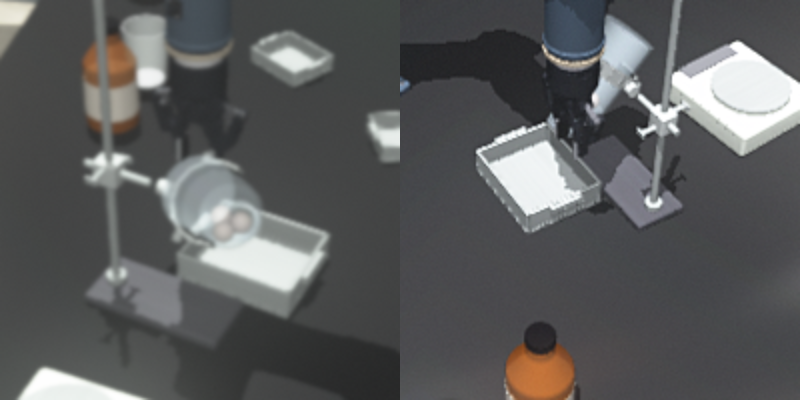

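View pics/w6b.png

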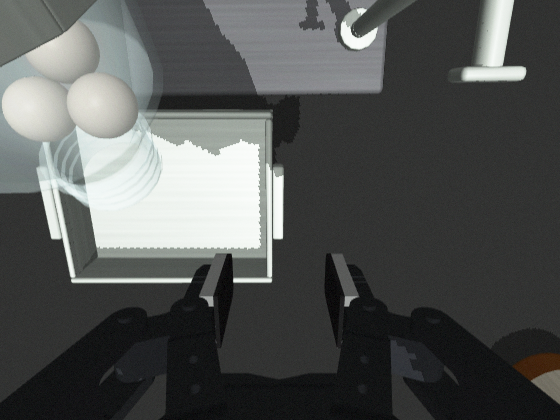

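{"op": "servo_tool", "data": {
  "deltas": [
    [[-0.3,0,0],[0,0,0],0.3],
    [[-0.6,0,0],[0,0,0],0],
    [[-0.9,0,0],[0,0,0],0],
    [[-1.0,0,0],[0,0,0],0],
    [[-1.0,0,0],[0,0,0],0]
  ]
}}

```text
t: 6.65
position: [0.5349, 0.051, 0.352]
orientation: [1.444, 1.038, -1.442]
force: [-0.7, -0.6, -1.0]
gripper_width: 0.0858
```

```bash
python3 - <<'E'
from h import *
o=np.array([.557,.177]);a=np.radians(-18.4);ex=np.array([np.cos(a),np.sin(a)]);ey=np.array([-ex[1],ex[0]])
P=np.array([ray("scene",u,v,.045)[:2] for u,v in((258,199),(319.5,211.5),(284,226.5),(294,181.5))])
print(P,[((p-o)@ex,(p-o)@ey) for p in P])
delta([.367,.240,.35],-18.4)
import cv2
a=cv2.imread("pics/scene6.png");cv2.imwrite("pics/t6.png",cv2.resize(a[170:245,245:335],None,fx=7,fy=7,interpolation=cv2.INTER_CUBIC))
E
```

```text
[[ 0.3635  0.025 ]
 [ 0.5526  0.1115]
 [ 0.5087 -0.0124]
 [ 0.3988  0.1678]] [(np.float64(-0.13560491432968297), np.float64(-0.20529166393023282)), (np.float64(0.016518404288795047), np.float64(-0.06348397010931543)), (np.float64(0.013968200398774538), np.float64(-0.1949430859838536)), (np.float64(-0.14721863884195382), np.float64(-0.05871462990874114))]
shift [ 0.0092 -1.0962 -0.6292] turn [-0.0008 -0.0002 -0.0003] pos [0.5349 0.051  0.352 ] f [-0.6521 -0.6302 -1.0309] w 0.08579587845737706 t 6.65
```

View pics/t6.png

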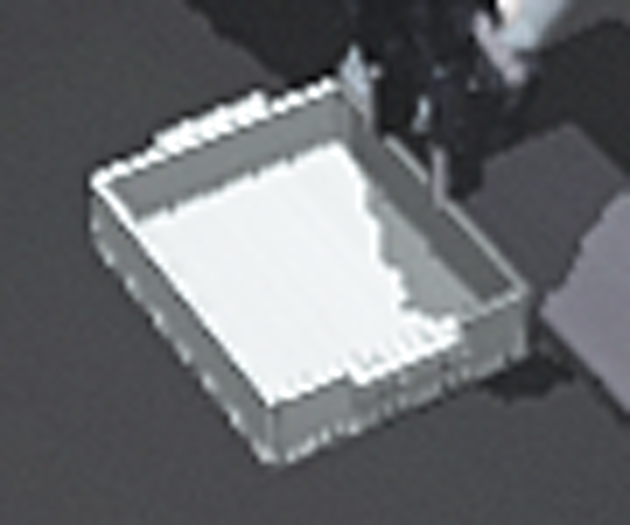

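{"op": "servo_tool", "data": {
  "deltas": [
    [[0,-0.2,-0.11],[0,0,0],0],
    [[0,-0.45,-0.26],[0,0,0],0],
    [[0,-0.7,-0.4],[0,0,0],0],
    [[0,-0.9,-0.52],[0,0,0],0],
    [[0,-1.0,-0.6],[0,0,0],0],
    [[0,-1.0,-0.63],[0,0,0],0],
    [[0,-1.0,-0.63],[0,0,0],0]
  ]
}}

```text
t: 7.52
position: [0.3852, 0.2335, 0.3505]
orientation: [1.441, 1.038, -1.446]
force: [0.0, 0.3, -0.5]
gripper_width: 0.0854
```

```bash
python3 - <<'E'
from h import *
delta([.367,.240,.175],-18.4)
from cell import snapshot
a=snapshot("side");b=snapshot("scene")
im=np.hstack([cv2.resize(a[130:330,160:360],(400,400)),cv2.resize(b[70:270,220:420],(400,400))]);cv2.imwrite("pics/w7.png",im[:,:,::-1])
cv2.imwrite("pics/w7b.png",snapshot("wrist")[:,:,::-1])
E
```

```text
shift [ 0.8777 -0.0955 -0.0039] turn [-0.0009  0.0007  0.0003] pos [0.3852 0.2335 0.3505] f [ 0.0094  0.3326 -0.513 ] w 0.08541964971267527 t 7.525
```

View pics/w7.png

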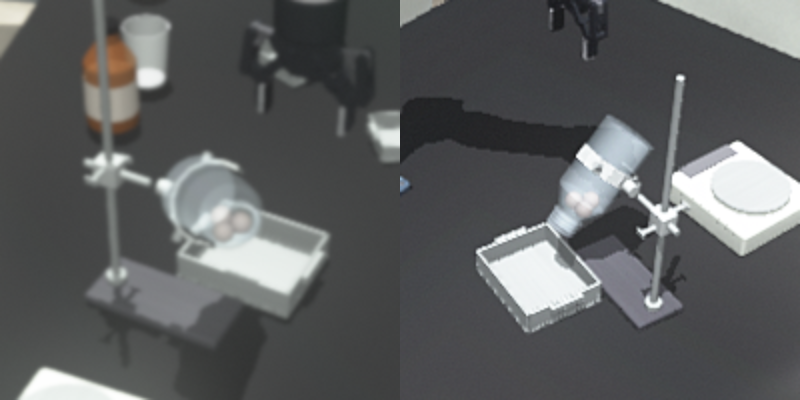

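View pics/w7b.png

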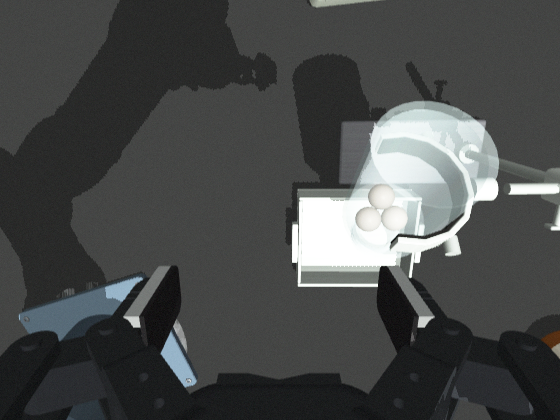

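{"op": "servo_tool", "data": {
  "deltas": [
    [[0,-0.1,0],[0,0,0],0],
    [[0.25,-0.1,0],[0,0,0],0],
    [[0.5,-0.1,0],[0,0,0],0],
    [[0.75,-0.1,0],[0,0,0],0],
    [[0.95,-0.1,0],[0,0,0],0],
    [[0.95,-0.1,0],[0,0,0],0]
  ]
}}

```text
t: 8.43
position: [0.365, 0.2386, 0.1601]
orientation: [1.439, 1.037, -1.449]
force: [-0.3, -0.1, 0.3]
gripper_width: 0.0852
```

```bash
python3 - <<'E'
from h import *
delta([.394,.231,.16],-18.4)
from cell import snapshot
a=snapshot("side");b=snapshot("scene")
im=np.hstack([cv2.resize(a[150:300,190:340],(400,400),interpolation=cv2.INTER_CUBIC),cv2.resize(b[70:220,240:390],(400,400),interpolation=cv2.INTER_CUBIC)]);cv2.imwrite("pics/w8.png",im[:,:,::-1])
cv2.imwrite("pics/w8b.png",snapshot("wrist")[:,:,::-1])
E
```

```text
shift [-0.0002  0.1498 -0.0101] turn [-0.0012  0.0015  0.0009] pos [0.365  0.2386 0.1601] f [-0.2749 -0.0748  0.3458] w 0.0852428328159821 t 8.425
```

View pics/w8.png

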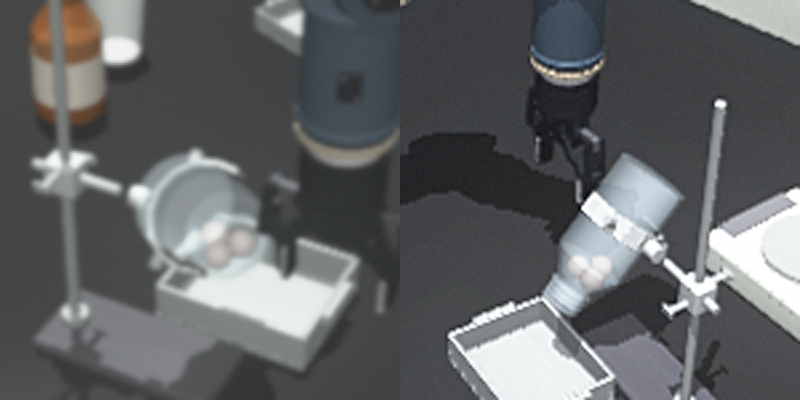

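View pics/w8b.png

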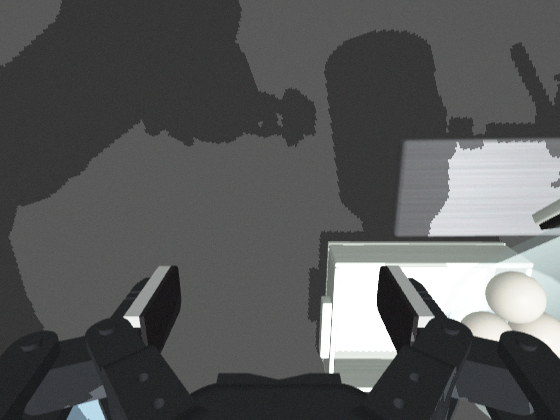

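{"op": "servo_tool", "data": {
  "deltas": [
    [[0,0.15,0],[0,0,0],0],
    [[0,0.0,0],[0,0,0],0],
    [[0,0.0,0],[0,0,0],0],
    [[0,0.0,0],[0,0,0],0]
  ]
}}

```text
t: 9.07
position: [0.367, 0.2408, 0.1633]
orientation: [1.446, 1.038, -1.441]
force: [0.5, 0.4, 0.5]
gripper_width: 0.0852
```

```bash
cat > lk.py <<'E'
from h import *
import sys
from cell import snapshot
delta([.394,.231,.16],-18.4)
a=snapshot("side");b=snapshot("scene")
im=np.hstack([cv2.resize(a[150:300,190:340],(400,400),interpolation=cv2.INTER_CUBIC),cv2.resize(b[70:220,240:390],(400,400),interpolation=cv2.INTER_CUBIC)]);cv2.imwrite("pics/%s.png"%sys.argv[1],im[:,:,::-1])
E
python3 lk.py w9
```

```text
shift [0.0167 0.1435 0.0038] turn [-0.0008 -0.0008 -0.0006] pos [0.367  0.2408 0.1633] f [0.4766 0.4236 0.4598] w 0.08520485419415122 t 9.075
```

View pics/w9.png

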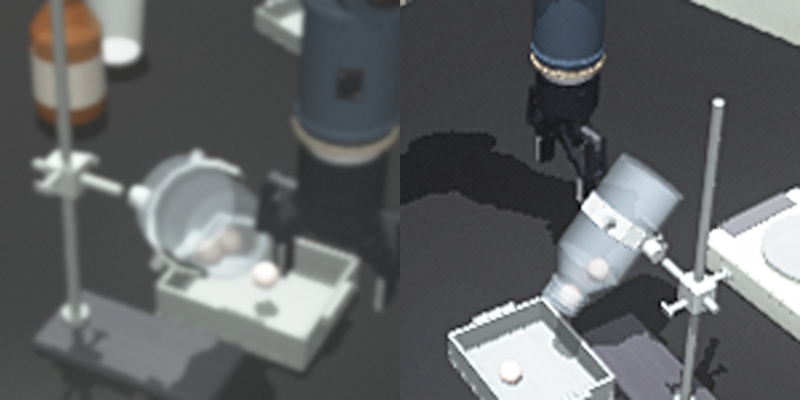

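{"op": "servo_tool", "data": {
  "deltas": [
    [[0,0,0],[0,0,0],0],
    [[0,0,0],[0,0,0],0],
    [[0,0,0],[0,0,0],0],
    [[0,0,0],[0,0,0],0],
    [[0,0,0],[0,0,0],0],
    [[0,0,0],[0,0,0],0]
  ]
}}

```text
t: 9.93
position: [0.3659, 0.2404, 0.1619]
orientation: [1.443, 1.038, -1.443]
force: [-0.0, 1.1, -0.8]
gripper_width: 0.0857
```

```bash
python3 lk.py w10
```

```text
shift [ 0.0095  0.1481 -0.0002] turn [-0.0008  0.      0.    ] pos [0.3659 0.2404 0.1619] f [-0.0454  1.0835 -0.76  ] w 0.08567531647566722 t 9.925
```

View pics/w10.png

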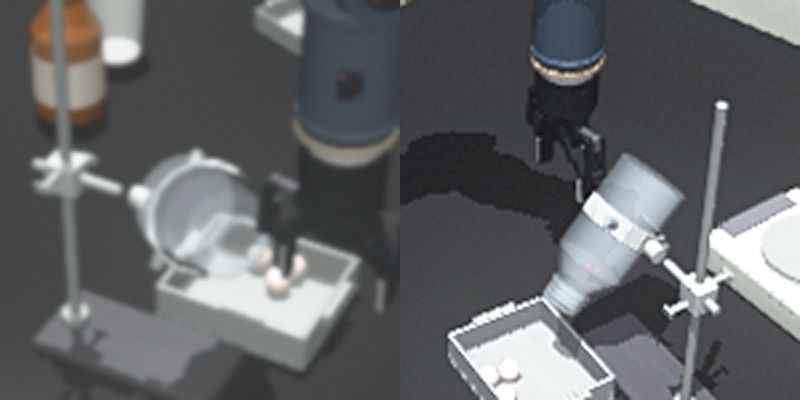

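{"op": "servo_tool", "data": {
  "deltas": [
    [[-0.1,-0.05,0],[0,0,0],0],
    [[-0.3,-0.08,0],[0,0,0],0],
    [[-0.6,-0.08,0],[0,0,0],0],
    [[-0.9,-0.08,0],[0,0,0],0],
    [[-0.9,-0.08,0],[0,0,0],0],
    [[-0.9,-0.08,0],[0,0,0],0],
    [[-0.9,-0.08,0],[0,0,0],0],
    [[-0.9,-0.08,0],[0,0,0],0]
  ]
}}

```text
t: 11.02
position: [0.3504, 0.2452, 0.3409]
orientation: [1.442, 1.038, -1.445]
force: [0.1, 0.0, 0.3]
gripper_width: 0.0852
```

```bash
python3 - <<'E'
from h import *
from cell import snapshot
a=snapshot("side");b=snapshot("scene")
im=np.hstack([cv2.resize(a[130:330,160:360],(400,400)),cv2.resize(b[120:320,220:420],(400,400))]);cv2.imwrite("pics/w11.png",im[:,:,::-1])
delta([0.36,.24,.33],-18.4)
E
```

```text
shift [0.0563 0.0531 0.0102] turn [-0.0008  0.0004  0.0002] pos [0.3506 0.2453 0.3413] f [ 0.8457 -0.4385 -0.3281] w 0.08542975268962087 t 11.125
```

View pics/w11.png

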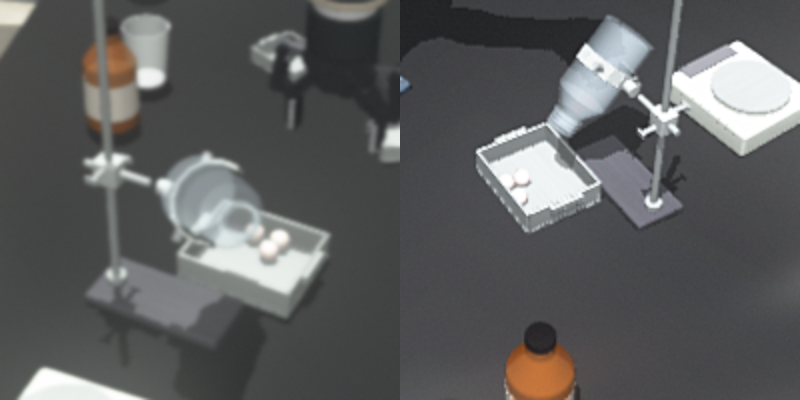

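The pictures show all three balls in the tray (side view around (268,240) in the crop), the bottle empty and the arm clear of everything.

```bash
python3 -c "
from cell import r
r.job_done()"
```

```text
the job is handed in; nothing more can be done
```

The job is done and handed in at about 11 s of the 48 s allowed; handing in reports no verdict.

- **Tray:** I gripped the largest of the three trays by one end lug. I carried it just clear of the bench and set it flat under the mouth, beside the stand's plate. Rough corner measurements put its middle about 44 mm beyond the mouth, so the whole landing zone was inside it.
- **Tap:** One brisk tap of about 30 mm at roughly 0.24 m/s, with the back of the open finger on the bottle's bare side, freed the balls. One ball was already in the tray at the first look, and all three were there 0.9 s later.
- **Last checks:** The side and scene pictures show three balls in the tray, the bottle empty, and the amber bottle and balance where they were. The beaker also looks undisturbed in the side view. The arm is raised clear of everything, with wrist force about 1 N or less.
- **Not measured:** I did not read the rod's lean or the tap force directly. The bottle looked unmoved afterwards. No check failed. The stand's origin came out a few mm different between the two cameras, within what the placing allowed.

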